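# Hold the slotted collar on the shaft flats

## Robot

A 7-joint arm with a two-finger parallel gripper is mounted at the origin on the work surface. World frame = base frame: x ahead of the robot, y to its left, z up, the work surface at z = 0. Lengths are in m, angles in rad, forces in N, time in s.
With the tool pointing down it reaches from about 0.4 to 0.9 m from the base axis. Payload 5.6 kg.
Tool frame: the origin (TCP) lies at the very end of the fingers, on their centre line; the grasp point (between the pads) lies 19 mm behind it (robot.pinch_z is the distance from the TCP to the grasp point, in m); z points along the fingers, y is the line along which they close (so a half turn about z gives the same grasp; the last joint's range is limited). The gripper opens to 92 mm and grips with 3 to 60 N. Pads are 20 mm wide; open, the fingers measure 128 mm over their backs; the gripper's body (75 mm by 189 mm) begins 69 mm behind the grasp point.
Start: joints at [1.229, 0.468, -0.012, 1.603, 0.006, 1.071, -0.056], TCP at [0.191, -0.621, 0.215] pointing down, gripper open.
Joint ranges: [-2.53, 2.53], [-0.31, 2.02], [-1.57, 1.55], [0.28, 2.44], [-1.29, 4.43], [0.15, 1.84], [-2.92, 2.92]. Speed limits (rad/s): [2.57, 2.57, 3.14, 3.14, 3.14, 3.14, 3.14].

## Interface

Orientations are given as [roll, pitch, yaw] about the fixed x, y, z axes, in that order (R = Rz(yaw) Ry(pitch) Rx(roll)).
In Python, from bench import robot gives the robot as it stands.
- The arm moves only by the tool arm_command, never from a script. Its argument "motion" is a list of rows, each a list of 7 numbers: the shift along the tool's x, y, z in mm, then the turn, a rotation vector about the tool's x, y, z in degrees, then the finger opening in mm, from 0 to 91.9. In form: [[tx, ty, tz, wx, wy, wz, fingers], ...]. A call has 1 to 8 rows; each row shifts and turns the commanded pose from where the row before left it, along the tool's axes as they then stand; what a row does not reach is not made up. A row lasts 1/8 s, in which the tool goes at most 62.5 mm and 10.7 degrees, less where a joint would pass 70% of its speed; a pose out of reach is approached as far as the arm can. A call is refused whole if a number of a shift passes 62.5 or a number of a turn 10.7, either way. A call with a gripper value outside its range is refused whole. The fingers move at their own pace and stop on an object; "force" is the grip in N (left out, the last holds). Time passes only in rows, so rows that do not move let the fingers close. It gives the time, the measured TCP pose, the force, the opening and the grip force at its end, in the units of the state.
- robot.get_obs(): the state, without advancing time (a new reading comes with each control period).
- robot.get_image(name): name is "scene" or "side" or "wrist"; returns (picture, depth): 420x560x3 uint8, blue, green, red; 420x560 float32, m along the optical axis (not along the pixel's ray), 0 where there is no reading.
- robot.camera_model(name): a dict with "mtx" (3x3 intrinsics, pixels), "world_to_cam" (4x4, takes a point from world to camera coordinates). Camera axes: x right, y down, z forward; pixel columns grow to the right and rows downward; lengths in m; the calibration is good to about 2 mm. A picture is of the moment at which its call begins: read the wrist's pose just before it. camera_model takes no time and is no camera call; for the wrist camera it gives the pose at the moment of the call.
- robot.close_job(): hands the job in; it is judged then, once.
The state is a dict: "t": time; "joint_pos": joint angles; "qvel": joint speeds; "joint_torque": joint torques, N m; "eef_pos": TCP position; "ee_rot": TCP orientation; "contact_force": force on the tool from outside, world axes, zero at the start; "moment": the same for the moment, N m; "grip_width": finger opening in m; "grasp_force": force on a finger pad.
Only numpy, scipy, OpenCV 4.12 (cv2) and the standard library are available. Lean on these libraries where they do the work, as an engineer would, in place of code of your own. Each camera call takes 0.05 s, during which the arm holds its last target. There are 200 camera calls.

## Task

Swing the open clamp fully down on the bearing unit before you pick up the orange slotted collar. The upright shaft has two opposite flats whose direction is not known: find them by gripping the shaft, turn the shaft so that the flats face the front and back of the bearing unit, put the collar over the shaft with its set screws on the flats, facing the unit's front and back, and finish while still gripping it there, level, whole on the flats and about 8 mm clear of the shoulder below. Leave the clamp shut and the other loose things where they are.

Things in the scene. Friction and masses are not known exactly. Their poses are not given: they have to be found in the camera images.
- unit: fixed bearing unit; origin on the work surface below the shaft axis; z up, x to its back, so its front (yellow stripe on the housing, roughly towards the robot) is -x; clamp on its +y side. Housing 70 x 70 mm, top at 60 mm height; dark round shoulder 30 mm wide from there up to 85 mm
- shaft_shoulder (a point): fixed point on the axis of the upright shaft at the top of the shoulder, 85 mm above the work surface; axes as the unit's, does NOT turn with the shaft. Above it the bright shaft has its flats for 34 mm, then a tapered tip 13 mm wide and 6 mm high (top 40 mm above this point)
- shaft_flats (a point): fixed point on the shaft axis, 17 mm above the shoulder, half-way up the flats; does NOT turn with the shaft. Shaft 24 mm round, two opposite flats 14 mm apart and 19.5 mm wide. Squeezing fingers read 14 mm with the pads on the flats, 24 mm on the round, between on the flats' edges. It turns with light friction (0.06 N m), stays as left; flats start 45 to 90 degrees off, either way
- clamp (a joint): hinge angle of the steel clamp arm on the +y side of the bearing unit: 0 = fully down (shut), grows as it swings up; starts open at 0.7 to 1.0 rad; stiff hinge (0.16 N m), stays where it is left
- clamp_hinge (a point): fixed point on the clamp's hinge axis, 35 mm above the work surface; in the frame of shaft_shoulder it lies at y +160 mm; the hinge axis runs along the unit's x
- clamp_pad (a point): centre of the top of the red round cap (22 mm wide) on the clamp arm, to be pressed. When shut it is 65 mm from the hinge towards the shaft and 20 mm above the hinge, so 55 mm above the work surface
- collar_mid (a point): centre of the loose orange collar, half-way up; 8-sided, 18 mm thick, 50 mm along its x, 40 mm along its y between two parallel outer faces (grip these); dark set screws stick out 2 mm at both x ends. Slot through it along z, 18 mm along x, 28 mm along y: the shaft's flats face its x ends, 2 mm play all round, enters within about 10 degrees of turn; a half turn is the same
- collar: the same collar, origin at the centre of its underside, 9 mm below collar_mid. 60 to 130 g. Starts flat on one of the three white stands, which one varies, its underside 32 mm above the work surface
- tray: fixed black carrier plate 150 x 270 x 8 mm, origin at the centre of its underside, with three round white stands 32 mm wide, 24 mm high, about 107 mm apart
- spare_ring: bystander: plain round black plastic ring, 42 mm wide, 14 mm high, round hole 26 mm, on a white stand of the carrier plate; origin at the centre of its underside
- bush: bystander: brass bush, 38 mm wide, 20 mm high, round hole 22 mm, on a white stand of the carrier plate; origin at the centre of its underside
- drive_a: bystander: flat silver storage drive 70 x 100 x 9 mm lying at the far side; origin at the centre of its underside
- drive_b: bystander: a second silver drive like drive_a
- hex_key: bystander: dark L-shaped hex key, 100 mm long leg along its y, 6 mm thick, lying on the surface
- screwdriver: bystander: screwdriver with blue handle, 160 mm long, lying on the surface
- jar: bystander: closed jar, 56 mm wide, 70 mm high, upright; origin at the centre of its underside
Mind the look-alikes: they are no part of the job. Of the things like the collar, leave any that is purple or turquoise; of the rest the smaller one is meant.

How it is judged:
On the way, in this order (a step that is already met when the one before it is completed fails the run):
1. the clamp is fully down (value of joint clamp below 0.06 rad), for 0.2 s.
2. the collar is lifted off its stand in the fingers (height (world z) of collar_mid above 0.09 m and contact force between the fingers and collar above 2 N), for 0.2 s.
At the end, for the whole second after the job is handed in: The fingers grip the collar (over 4 N); its centre is within 4 mm of the shaft axis and 12 to 23 mm above the shoulder (underside 3 to 14 mm clear); level within 0.12 rad; its set-screw line within 0.17 rad of the unit's front-back line; the clamp is down (under 0.08 rad) (z of collar_mid in the frame of shaft_shoulder between 0.012 and 0.023 m and horizontal distance between collar_mid and shaft_shoulder below 0.004 m and angle between the x axis of collar_mid and the x axis of shaft_shoulder, either way round below 0.17 rad and angle between collar_mid's own z axis and vertical below 0.12 rad and contact force between the fingers and collar above 4 N and value of joint clamp below 0.08 rad); the arm keeps its last pose, push and grip.
It fails at once if one of the other loose things is moved by more than 30 mm (distance of any of spare_ring, bush, drive_a, drive_b, hex_key, screwdriver, jar from where it was at the start of the episode above 0.03 m).
It also fails if it takes over 72 s, if anything falls off the work surface, if the arm or the gripper's body presses on something with over 40 N, if the wrist force passes 120 N, or if a joint passes its speed limit or range.

## Working session

There is one attempt and no reset: what is moved stays moved. The work goes in short steps, Python scripts to look and compute and a tool call to move; the robot and the scene stay as the last step left them, time stands still between calls to the robot, and variables do not carry over. Pictures are saved under pics/ and viewed, at most 10 in all, crops included, and the job is handed in when it is done.

Besides the shell and the picture viewer there is one more tool, called after "Request:" as name([rows], argument=value, ...), one row to a line, values as JSON. arm_command: Moves the arm, as the interface text tells. Its arguments: {"type":"object","properties":{"motion":{"type":"array","items":{"type":"array","items":{"type":"number"}}},"force":{"type":"number"}},"required":["motion"]}

```bash
mkdir -p pics; ls; python3 - <<'E'
from bench import robot
import cv2
o=robot.get_obs()
print(o)
for n in("scene","side"):
    im,d=robot.get_image(n); cv2.imwrite(f"pics/{n}0.png",im)
    import numpy as np; np.save(f"pics/{n}0.npy",d)
    m=robot.camera_model(n); print(n,m["mtx"].tolist(),m["world_to_cam"].round(4).tolist())
E
```

```text
pics
{'t': 0.0, 'joint_pos': array([ 1.22902296,  0.4683534 , -0.01162388,  1.60361987,  0.00599329,
        1.07137403, -0.05630366]), 'qvel': array([ 0.00021968, -0.00040201, -0.00041329, -0.00010707, -0.00023919,
       -0.00169225, -0.00031585]), 'joint_torque': array([-2.71022182e-04, -5.20572710e+01, -1.25297098e-02, -2.43743384e+01,
       -5.66789252e-02,  1.73461391e-02,  1.55879238e-04]), 'eef_pos': array([ 0.19110452, -0.62067061,  0.21365732]), 'ee_rot': array([-3.13987600e+00,  1.05955830e-04,  2.98721387e-01]), 'contact_force': array([-0.38988735, -0.46020753, -0.15314283]), 'moment': array([0.00837444, 0.032012  , 0.04229684]), 'grasp_force': 0.0, 'grip_width': 0.09212305304477403}
scene [[530.2023836169842, 0.0, 280.9659006421497], [0.0, 530.2023836169842, 207.18100580616834], [0.0, 0.0, 1.0]] [[-0.2095, 0.9777, 0.0121, 0.1339], [0.7528, 0.1691, -0.6361, -0.3474], [-0.624, -0.1242, -0.7715, 2.0178], [0.0, 0.0, 0.0, 1.0]]
side [[503.07206587494926, 0.0, 281.85974694343724], [0.0, 503.07206587494926, 213.62579896709033], [0.0, 0.0, 1.0]] [[0.9849, -0.1719, -0.0196, -0.5309], [-0.1139, -0.5593, -0.8211, 0.116], [0.1302, 0.8109, -0.5704, 1.3966], [0.0, 0.0, 0.0, 1.0]]
```

View pics/scene0.png

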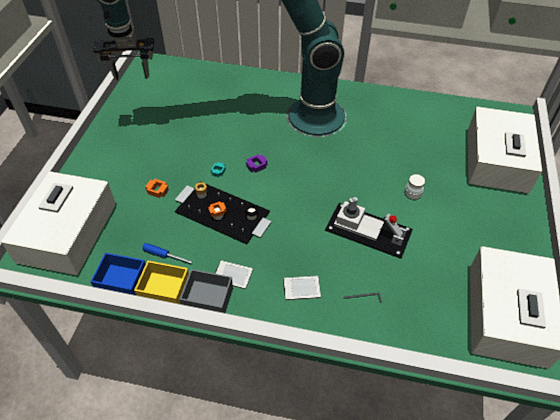

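View pics/side0.png

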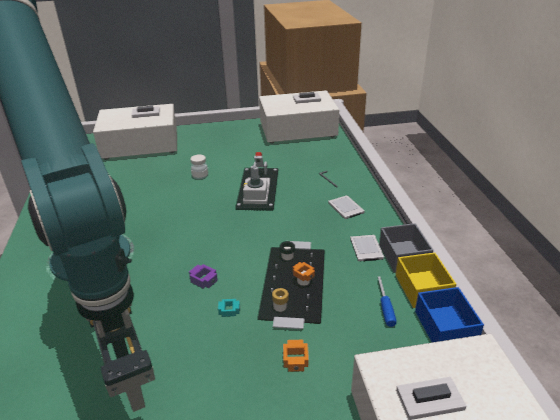

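The scene view shows four collar-like things. They are orange on a white stand (218,210), orange on the table (157,187), purple (257,162) and turquoise (218,169). The one on the stand at (218,210) fits, because it's orange, on a stand and the smaller of the two orange ones. The unit is at (350,213), with the clamp's red cap at (393,219). I'll confirm this in one enlarged crop.

```bash
cat > h.py <<'E'
from bench import robot
import numpy as np, cv2
from scipy.spatial.transform import Rotation as R
def world(n,d,u,v,m=None):
    m=m or robot.camera_model(n); K=m["mtx"];u=np.asarray(u);v=np.asarray(v)
    z=d[v,u]; p=np.stack([(u-K[0,2])/K[0,0]*z,(v-K[1,2])/K[1,1]*z,z,np.ones_like(z)],-1)
    return (p@np.linalg.inv(m["world_to_cam"]).T)[...,:3]
def tool(goal,yaw_deg=None):
    """shift (mm, tool axes) from current TCP to goal TCP and turn about tool z (deg)"""
    o=robot.get_obs(); Rm=R.from_euler("xyz",o["ee_rot"])
    s=Rm.inv().apply(np.asarray(goal)-o["eef_pos"])*1000
    up=Rm.as_matrix()
    r=None
    if yaw_deg is not None:
        # wanted direction of tool y, modulo half turn
        G=[R.from_euler("xyz",[180,0,yaw_deg+k],degrees=True) for k in(0,180)]
        r=[(Rm.inv()*g).as_rotvec(degrees=True).round(1).tolist() for g in G]
    return s.round(1),r
E
python3 - <<'E'
from h import *
a=cv2.imread("pics/scene0.png")
cv2.imwrite("pics/crop.png",np.hstack([cv2.resize(a[145:245,135:275],None,fx=2.8,fy=4,interpolation=2)[:, :],cv2.resize(a[185:265,320:420],None,fx=4,fy=5,interpolation=2)]))
for n in("scene","side"):
    a=cv2.imread(f"pics/{n}0.png"); d=np.load(f"pics/{n}0.npy")
    v,u=np.indices(d.shape); W=world(n,d,u,v); hsv=cv2.cvtColor(a,cv2.COLOR_BGR2HSV).astype(int)
    m=((hsv[...,0]<14)&(hsv[...,1]>150)&(hsv[...,2]>90)&(W[...,2]>.003)&(d>0)).astype(np.uint8)
    k,l,s,c=cv2.connectedComponentsWithStats(m)
    for i in range(1,k):
        if s[i,4]>12:
            P=W[l==i]; print(n,c[i].round(),s[i,4],"mean",P.mean(0).round(3),"min",P.min(0).round(3),"max",P.max(0).round(3))
    # high points near unit
    box=(W[...,2]>.09)&(W[...,2]<.14)&(abs(W[...,1]-.13)<.15)&(abs(W[...,0]-.55)<.25)&(d>0)
    print("tall",box.sum(),W[box].mean(0).round(4),W[box].min(0).round(3),W[box].max(0).round(3))
E
```

```text
scene [156. 186.] 168 mean [ 0.49  -0.454  0.021] min [ 0.462 -0.489  0.005] max [ 0.519 -0.42   0.029]
scene [217. 207.] 127 mean [ 0.547 -0.227  0.042] min [ 0.495 -0.264  0.004] max [ 0.579 -0.198  0.056]
scene [392. 218.] 31 mean [0.517 0.313 0.097] min [0.441 0.303 0.005] max [0.528 0.334 0.107]
tall 73 [0.4934 0.187  0.1107] [0.479 0.175 0.092] [0.505 0.199 0.13 ]
side [258. 153.] 13 mean [0.515 0.308 0.102] min [0.509 0.301 0.098] max [0.522 0.314 0.107]
side [302. 273.] 146 mean [ 0.552 -0.231  0.043] min [ 0.529 -0.255  0.007] max [ 0.591 -0.154  0.053]
side [296. 350.] 89 mean [ 0.492 -0.444  0.014] min [ 0.474 -0.461  0.003] max [ 0.508 -0.439  0.025]
side [296. 365.] 106 mean [ 0.486 -0.484  0.015] min [ 0.463 -0.491  0.003] max [ 0.51  -0.471  0.027]
tall 76 [0.4859 0.1824 0.1102] [0.475 0.172 0.09 ] [0.5   0.196 0.128]
```

View pics/crop.png

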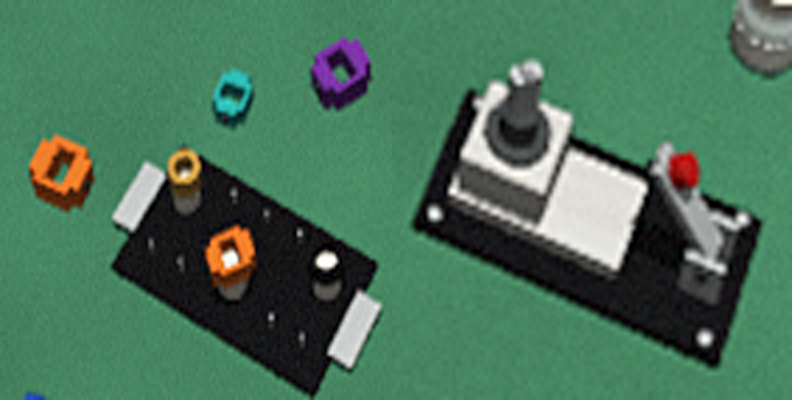

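The crop confirms it: the orange collar on the middle white stand, between the brass bush and the black ring, is smaller than the orange one on the table at (157,187). I'll move above it for a close look with the wrist camera.

```bash
python3 - <<'E'
from h import *
print(tool([.46,-.24,.30],0)); m=robot.camera_model("wrist"); o=robot.get_obs()
Rm=R.from_euler("xyz",o["ee_rot"]).as_matrix(); c=np.linalg.inv(m["world_to_cam"])
print(Rm.T@(c[:3,3]-o["eef_pos"]), (Rm.T@c[:3,:3]).round(3), m["mtx"][0])
E
```

```text
(array([ 369. , -284.9,  -85.8]), [[-0.1, 0.0, 17.1], [-0.0, -0.1, -162.9]])
[ 0.07195244 -0.00047005 -0.17048334] [[ 0.001 -0.967 -0.255]
 [ 1.     0.001  0.001]
 [-0.001 -0.255  0.967]] [332.95894558   0.         279.11263285]
```

Request:
arm_command([
  [46,-36,-11,0,0,0,91],
  [46,-36,-11,0,0,0,91],
  [46,-36,-11,0,0,0,91],
  [46,-36,-11,0,0,0,91],
  [46,-36,-11,0,0,0,91],
  [46,-36,-11,0,0,0,91],
  [46,-35,-10,0,0,0,91],
  [46,-34,-10,0,0,0,91],
])

```text
t: 1.1
eef_pos: [0.4597, -0.2388, 0.3008]
ee_rot: [3.142, 0.0, 0.299]
contact_force: [1.5, -1.1, -1.0]
grip_width: 0.0911
grasp_force: 0.0
```

```bash
python3 - <<'E'
from h import *
m=robot.camera_model("wrist"); a,d=robot.get_image("wrist"); m2=robot.camera_model("wrist")
print(robot.get_obs()["eef_pos"], abs(m["world_to_cam"]-m2["world_to_cam"]).max())
cv2.imwrite("pics/w1.png",a); np.savez("pics/w1.npz",d=d,mtx=m2["mtx"],w=m2["world_to_cam"])
v,u=np.indices(d.shape); W=world("wrist",d,u,v,m2); hsv=cv2.cvtColor(a,cv2.COLOR_BGR2HSV).astype(int)
t=((hsv[...,0]<12)&(hsv[...,1]>150)&(hsv[...,2]>60)&(W[...,2]>.044)&(W[...,2]<.056)&(d>0))
k,l,s,c=cv2.connectedComponentsWithStats(t.astype(np.uint8))
for i in range(1,k):
    if s[i,4]>100:
        P=W[l==i]; print(c[i],s[i,4],P.mean(0).round(4),P.min(0),P.max(0))
        r=cv2.minAreaRect((P[:,:2]*1000).astype(np.float32)); print(r)
print(tool([.48,.24,.30]))
E
```

```text
[ 0.46510247 -0.23106916  0.30232308] 0.01070040618989121
(array([ 157.6, -444.2,    3.8]), None)
```

View pics/w1.png

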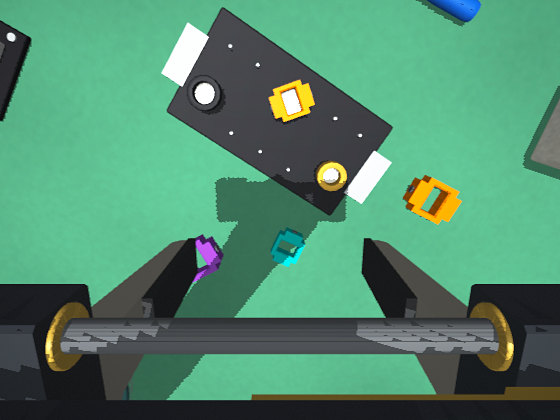

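The wrist view shows the collar on its stand at about (291,101), the ring at (204,93) and the bush at (331,176). The arm was still settling, so I'll measure the collar again now that it's at rest.

```bash
python3 - <<'E'
from h import *
m=robot.camera_model("wrist"); a,d=robot.get_image("wrist"); m2=robot.camera_model("wrist")
print(robot.get_obs()["eef_pos"], abs(m["world_to_cam"]-m2["world_to_cam"]).max())
v,u=np.indices(d.shape); W=world("wrist",d,u,v,m); hsv=cv2.cvtColor(a,cv2.COLOR_BGR2HSV).astype(int)
t=((hsv[...,0]<25)&(hsv[...,1]>120)&(hsv[...,2]>60)&(W[...,2]>.045)&(W[...,2]<.056)&(d>0))
k,l,s,c=cv2.connectedComponentsWithStats(t.astype(np.uint8))
for i in range(1,k):
    if s[i,4]>100:
        P=W[l==i]; print(c[i],s[i,4],P.mean(0).round(4),P.min(0).round(3),P.max(0).round(3))
        print(cv2.minAreaRect((P[:,:2]*1000).astype(np.float32)))
        Q=(P[:,:2]*1000).astype(np.float32)
        for th in range(0,180,10):
            e=np.array([np.cos(np.radians(th)),np.sin(np.radians(th))]); q=Q@e; print(th,round(float(np.ptp(q)),1),end="; ")
        print()
x,y=int(c[1:][s[1:,4].argmax()][0]),int(c[1:][s[1:,4].argmax()][1])
cv2.imwrite("pics/w2.png",cv2.resize(a[max(0,y-45):y+45,x-60:x+60],None,fx=5,fy=5,interpolation=2)); print(x,y)
print(tool([.48,.24,.30]))
E
```

```text
[ 0.46310986 -0.23415705  0.30163342] 0.0033439875295405708
[297.31932773 107.09243697] 119 [ 0.5567 -0.2244  0.0497] [ 0.537 -0.242  0.046] [ 0.573 -0.207  0.052]
((555.0968627929688, -224.690185546875), (31.137842178344727, 21.93348503112793), 36.20583724975586)
0 35.5; 10 35.0; 20 33.7; 30 32.2; 40 32.1; 50 34.6; 60 36.4; 70 37.0; 80 36.5; 90 34.9; 100 32.3; 110 28.8; 120 24.6; 130 23.2; 140 27.4; 150 30.7; 160 33.2; 170 34.9; 
[335.96989967 187.24414716] 299 [ 0.4782 -0.3031  0.0516] [ 0.464 -0.32   0.046] [ 0.501 -0.283  0.055]
((482.6665344238281, -301.4209289550781), (36.27830505371094, 36.685176849365234), 64.5727310180664)
0 37.4; 10 37.6; 20 37.5; 30 36.8; 40 36.9; 50 36.7; 60 36.4; 70 36.7; 80 36.7; 90 36.7; 100 36.7; 110 36.1; 120 36.9; 130 37.1; 140 37.2; 150 37.0; 160 36.6; 170 37.0; 
335 187
(array([ 160.5, -446.5,    2.5]), None)
```

View pics/w2.png

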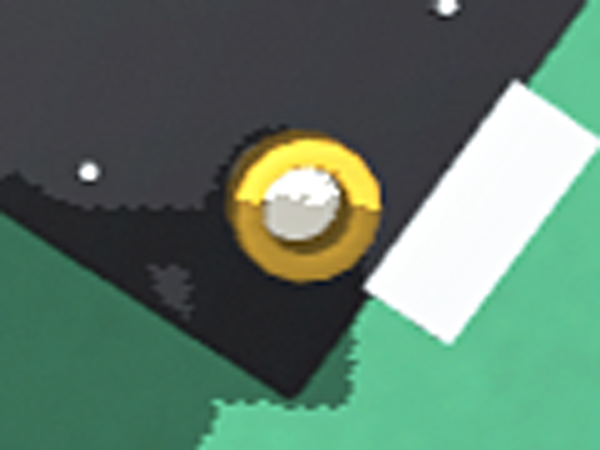

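That crop landed on the bush by mistake. I'll measure the collar again when I come back for it. The clamp comes first, so I'm moving over the unit and closing the fingers on the way.

Request:
arm_command([
  [15,-57,0,0,0,0,0],
  [15,-57,0,0,0,0,0],
  [15,-57,0,0,0,0,0],
  [15,-57,0,0,0,0,0],
  [15,-57,0,0,0,0,0],
  [15,-57,0,0,0,0,0],
  [16,-57,0,0,0,0,0],
  [16,-59,0,0,0,0,0],
])

```text
t: 2.2
eef_pos: [0.441, 0.2338, 0.3004]
ee_rot: [3.141, -0.0, 0.297]
contact_force: [0.4, -0.4, 0.8]
grip_width: 0.0128
grasp_force: 0.0
```

Request:
arm_command([
  [0,0,0,0,0,0,0],
  [0,0,0,0,0,0,0],
  [0,0,0,0,0,0,0],
])

```text
t: 2.58
eef_pos: [0.4415, 0.231, 0.3003]
ee_rot: [3.141, 0.001, 0.296]
contact_force: [0.2, -0.6, -0.1]
grip_width: 0.0003
grasp_force: 0.0
```

```bash
python3 - <<'E'
from h import *
m=robot.camera_model("wrist"); a,d=robot.get_image("wrist"); m2=robot.camera_model("wrist")
print(robot.get_obs()["eef_pos"], abs(m["world_to_cam"]-m2["world_to_cam"]).max())
cv2.imwrite("pics/w3.png",a); np.savez("pics/w3.npz",d=d,mtx=m["mtx"],w=m["world_to_cam"],a=a)
v,u=np.indices(d.shape); W=world("wrist",d,u,v,m); hsv=cv2.cvtColor(a,cv2.COLOR_BGR2HSV).astype(int)
r=((hsv[...,0]<8)|(hsv[...,0]>172))&(hsv[...,1]>150)&(hsv[...,2]>60)&(W[...,2]>.06)&(d>0)
print("red",r.sum(),W[r].mean(0),W[r].min(0),W[r].max(0),u[r].mean(),v[r].mean())
tp=(W[...,2]>.121)&(W[...,2]<.13)&(np.hypot(W[...,0]-.49,W[...,1]-.185)<.04)&(d>0)
print("tip",tp.sum(),W[tp].mean(0),u[tp].mean(),v[tp].mean())
h=(W[...,2]>.055)&(W[...,2]<.065)&(np.hypot(W[...,0]-.49,W[...,1]-.185)<.07)&(d>0)
P=(W[h][:,:2]*1000).astype(np.float32); print("housing",h.sum(),W[h].mean(0),cv2.minAreaRect(P))
E
```

```text
[0.44146739 0.23121359 0.30040839] 0.00028399507510407096
red 368 [0.51677975 0.3124858  0.09969952] [0.5060402  0.30189137 0.06210756] [0.52792074 0.32735753 0.10687618] 226.39402173913044 97.2336956521739
tip 114 [0.48857166 0.18880095 0.12397848] 331.42105263157896 159.67543859649123
housing 2422 [0.48967849 0.19068603 0.0610877 ] ((487.6897277832031, 188.45880126953125), (70.3302230834961, 71.10408782958984), 76.93328094482422)
```

View pics/w3.png

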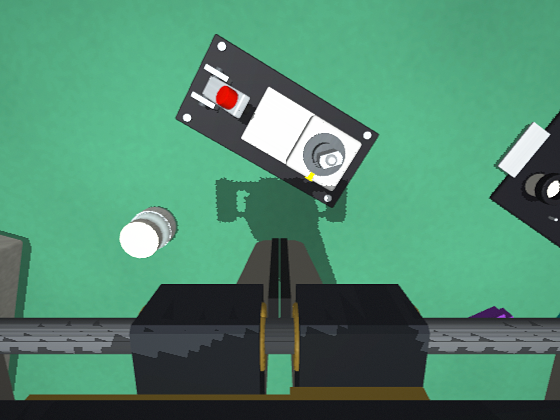

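The view shows the red cap at (226,97), the shaft tip at (331,160), and the yellow front stripe at (310,177). That puts the unit at about (0.488, 0.189), turned -13°. Next I'll work out the pressing arc.

```bash
cat >> h.py <<'E'
C=np.array([.488,.1887]); UY=-13.07
def unit(x,y,z):
    c,s=np.cos(np.radians(UY)),np.sin(np.radians(UY)); return np.array([C[0]+c*x-s*y,C[1]+s*x+c*y,z])
E
python3 - <<'E'
from h import *
print(tool(unit(0,.133,.13)))
pr=None
for y,z in[(.133,.13),(.130,.105),(.120,.0925),(.110,.081),(.102,.07),(.096,.059),(.094,.052)]:
    s,_=tool(unit(0,y,z)); print(y,z,s if pr is None else (s-pr).round(1)); pr=s
E
```

```text
(array([ 98.7, -61.1, 170.3]), None)
0.133 0.13 [ 98.7 -61.1 170.3]
0.13 0.105 [-1.5  2.6 25. ]
0.12 0.0925 [-5.   8.6 12.5]
0.11 0.081 [-5.   8.7 11.5]
0.102 0.07 [-4.   6.9 11.1]
0.096 0.059 [-3.   5.2 11. ]
0.094 0.052 [-1.   1.7  7. ]
```

Request:
arm_command([
  [25,-15,42,0,0,0,0],
  [25,-15,42,0,0,0,0],
  [25,-15,43,0,0,0,0],
  [24,-16,43,0,0,0,0],
  [0,0,0,0,0,0,0],
  [-1.5,2.6,25,0,0,0,0],
  [-2.5,4.3,6.2,0,0,0,0],
  [-2.5,4.3,6.3,0,0,0,0],
])

```text
t: 3.62
eef_pos: [0.5156, 0.3047, 0.0962]
ee_rot: [3.137, -0.001, 0.296]
contact_force: [-3.2, -9.3, 15.5]
grip_width: 0.0002
grasp_force: 7.5
```

Request:
arm_command([
  [-5,8.7,11.5,0,0,0,0],
  [-4,6.9,11,0,0,0,0],
  [-3,5.2,11,0,0,0,0],
  [-1,1.7,5,0,0,0,0],
  [0,0,2,0,0,0,0],
  [0,0,0,0,0,0,0],
  [0,0,0,0,0,0,0],
])

```text
t: 4.5
eef_pos: [0.5097, 0.2817, 0.0551]
ee_rot: [3.139, -0.001, 0.298]
contact_force: [-3.6, -8.5, 20.5]
grip_width: 0.0003
grasp_force: 10.2
```

The TCP is at 55 mm, which is the shut height. I'll press a little more, then lift straight up, open the fingers and move above the shaft.

Request:
arm_command([
  [0,0,2,0,0,0,0],
  [0,0,0,0,0,0,0],
  [0,0,-40,0,0,0,0],
  [0,0,-60,0,0,0,0],
  [0,0,-50,0,0,0,60],
  [-15,20,-20,0,0,0,91],
  [-15,20,0,0,0,0,91],
  [-15,20,0,0,0,0,91],
])

```text
t: 5.5
eef_pos: [0.4831, 0.2122, 0.2211]
ee_rot: [-3.141, -0.001, 0.3]
contact_force: [-0.6, 0.4, 0.0]
grip_width: 0.0382
grasp_force: 0.0
```

Request:
arm_command([
  [-15,20,0,0,0,0,91],
  [0,0,0,0,0,0,91],
  [0,0,0,0,0,0,91],
])

```text
t: 5.88
eef_pos: [0.4753, 0.1897, 0.2209]
ee_rot: [-3.141, -0.001, 0.3]
contact_force: [0.6, 1.6, 0.9]
grip_width: 0.068
grasp_force: 0.0
```

```bash
python3 - <<'E'
from h import *
m=robot.camera_model("wrist"); a,d=robot.get_image("wrist")
print(robot.get_obs()["eef_pos"])
v,u=np.indices(d.shape); W=world("wrist",d,u,v,m); hsv=cv2.cvtColor(a,cv2.COLOR_BGR2HSV).astype(int)
r=((hsv[...,0]<8)|(hsv[...,0]>172))&(hsv[...,1]>150)&(hsv[...,2]>60)&(W[...,2]>.03)&(d>0)
U=R.from_euler("z",-UY,degrees=True)
f=lambda P:(U.apply(P-[*C,0])*1000).round(1)
if r.any(): print("red",r.sum(),f(W[r].mean(0)),f(W[r]).min(0),f(W[r]).max(0))
near=(np.hypot(W[...,0]-C[0],W[...,1]-C[1])<.03)&(d>0)
tp=near&(W[...,2]>.1225)&(W[...,2]<.13); print("tip",tp.sum(),f(W[tp]).mean(0))
vs,us=np.where(near&(W[...,2]>.08)); print(us.min(),us.max(),vs.min(),vs.max())
x,y=int(us.mean()),int(vs.mean())
for lo in (.116,.117,.118):
    b=near&(W[...,2]>lo)&(W[...,2]<.1205); print(lo,b.sum(),cv2.minAreaRect(f(W[b])[:,:2].astype(np.float32)) if b.sum()>5 else "")
A=cv2.resize(a[max(0,y-50):y+50,x-65:x+65],None,fx=6,fy=6,interpolation=2); cv2.imwrite("pics/w4.png",A)
E
```

```text
[0.4752631  0.18983236 0.22074709]
red 386 [ 0.8 94.2 55. ] [-12.9  83.9  37.8] [ 11.  105.3  58. ]
tip 137 [  0.89854015   0.29051095 124.5350365 ]
144 473 171 419
0.116 256 ((0.35416316986083984, -0.15399742126464844), (14.25749683380127, 23.791353225708008), 46.16913986206055)
0.117 251 ((0.35416316986083984, -0.15399742126464844), (14.25749683380127, 23.791353225708008), 46.16913986206055)
0.118 239 ((0.3463096618652344, -0.16130638122558594), (14.253263473510742, 23.78851890563965), 46.051177978515625)
```

View pics/w4.png

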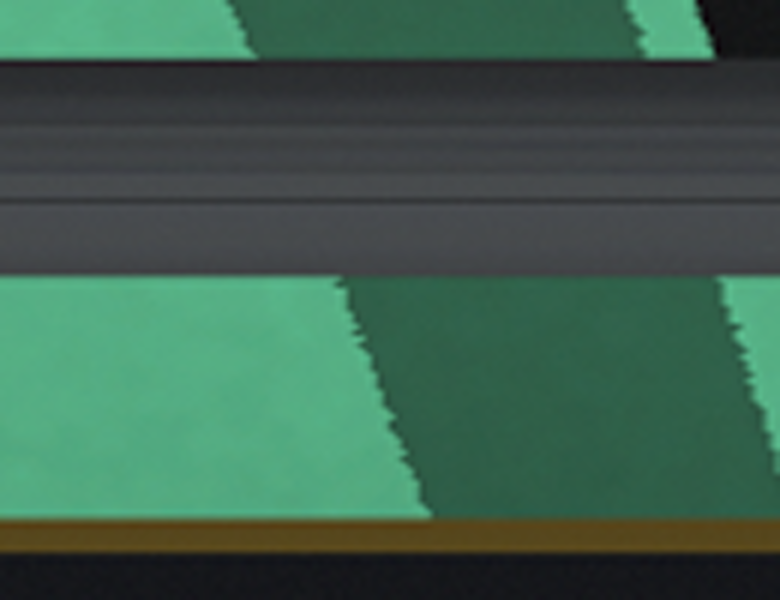

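The clamp is shut: the cap is at unit (1, 94, 55) mm. The crop only caught the gripper, but the depth gives the shaft section as 14 x 24 mm with the flats' normal at about 46° in the unit frame. I'll check that with a grip.

```bash
python3 - <<'E'
from h import *
o=robot.get_obs(); print(o["joint_pos"].round(2), robot.get_obs()["t"])
print(cv2.boxPoints(((0,0),(14,24),46)).round(1).tolist())
print(tool(unit(.0005,0,.15),46+UY-90), tool(unit(.0005,0,.15),46+UY+90))
E
```

```text
[ 0.12  0.31 -0.66  1.9   0.22  1.01 -1.91] 5.925
[[-13.5, 3.299999952316284], [3.799999952316284, -13.399999618530273], [13.5, -3.299999952316284], [-3.799999952316284, 13.399999618530273]]
(array([12.2,  5.2, 70.8]), [[-0.1, -0.0, 74.3], [0.0, -0.1, -105.7]]) (array([12.2,  5.2, 70.8]), [[0.0, -0.1, -105.7], [-0.1, -0.0, 74.3]])
```

Joint 7 has room only towards yaw 123°, so I'll turn -106° about the tool's z axis, then descend around the shaft.

Request:
arm_command([
  [12,5,20,0,0,-5.7,91],
  [0,0,0,0,0,-10,91],
  [0,0,0,0,0,-10,91],
  [0,0,0,0,0,-10,91],
  [0,0,0,0,0,-10,91],
  [0,0,0,0,0,-10,91],
  [0,0,0,0,0,-10,91],
  [0,0,0,0,0,-10,91],
])

```text
t: 6.92
eef_pos: [0.4882, 0.1886, 0.2006]
ee_rot: [3.142, -0.001, 1.627]
contact_force: [-0.1, 0.6, 0.4]
grip_width: 0.0909
grasp_force: 0.0
```

Request:
arm_command([
  [0,0,0,0,0,-10,91],
  [0,0,0,0,0,-10,91],
  [0,0,0,0,0,-10,91],
  [0,0,0,0,0,0,91],
  [0,0,0,0,0,0,91],
])

```text
t: 7.55
eef_pos: [0.4881, 0.1878, 0.2005]
ee_rot: [3.141, -0.001, 2.141]
contact_force: [0.1, -0.8, 0.3]
grip_width: 0.0909
grasp_force: 0.0
```

```bash
python3 - <<'E'
from h import *
o=robot.get_obs(); print(o["joint_pos"].round(2), o["ee_rot"])
print(tool(unit(.0005,0,.0905),46+UY+90))
E
```

```text
[ 0.39  0.49 -1.05  1.88  0.49  1.06 -0.29] [ 3.14149446e+00 -6.71416885e-04  2.14116358e+00]
(array([  0.4,   0.8, 110. ]), [[0.0, -0.0, -0.3], [-0.1, -0.0, 179.7]])
```

Request:
arm_command([
  [0.2,0.5,50,0,0,0,91],
  [0,0,50,0,0,0,91],
  [0,0,10,0,0,0,91],
  [0,0,0,0,0,0,40],
  [0,0,0,0,0,0,20],
  [0,0,0,0,0,0,8],
  [0,0,0,0,0,0,8],
  [0,0,0,0,0,0,8],
], force=10)

```text
t: 8.55
eef_pos: [0.4885, 0.1875, 0.0909]
ee_rot: [3.141, 0.0, 2.143]
contact_force: [0.0, -0.5, 0.5]
grip_width: 0.043
grasp_force: 0.0
```

Request:
arm_command([
  [0,0,0,0,0,0,5],
  [0,0,0,0,0,0,5],
  [0,0,0,0,0,0,5],
], force=25)

```text
t: 8.93
eef_pos: [0.4884, 0.1878, 0.0905]
ee_rot: [3.141, -0.0, 2.144]
contact_force: [1.9, 1.0, -4.8]
grip_width: 0.0139
grasp_force: 25.0
```

13.9 mm, so the pads are on the flats. I'll turn the shaft 46° to bring them square to the front and back.

Request:
arm_command([
  [0,0,0,0,0,7.7,5],
  [0,0,0,0,0,7.7,5],
  [0,0,0,0,0,7.7,5],
  [0,0,0,0,0,7.6,5],
  [0,0,0,0,0,7.6,5],
  [0,0,0,0,0,7.6,5],
  [0,0,0,0,0,0,5],
  [0,0,0,0,0,0,5],
])

```text
t: 9.93
eef_pos: [0.4878, 0.1876, 0.0905]
ee_rot: [-3.141, 0.001, 1.345]
contact_force: [-2.3, -0.5, 2.7]
grip_width: 0.0141
grasp_force: 25.0
```

The flats are now square to the unit: yaw is 77.06° and the reading is 14.1 mm. I'll release, rise and fly to the collar.

Request:
arm_command([
  [0,0,0,0,0,0,60],
  [0,0,0,0,0,0,70],
  [0,0,0,0,0,0,91],
  [0,0,-55,0,0,0,91],
  [0,0,-55,0,0,0,91],
  [-20,10,-55,0,0,0,91],
  [-50,20,-40,0,0,0,91],
  [-55,20,0,0,0,0,91],
])

```text
t: 10.92
eef_pos: [0.5101, 0.0582, 0.2963]
ee_rot: [3.135, -0.001, 1.345]
contact_force: [0.8, -0.6, -0.2]
grip_width: 0.0899
grasp_force: 0.0
```

Request:
arm_command([
  [-55,20,0,0,0,0,91],
  [-55,20,0,0,0,0,91],
  [-55,20,0,0,0,0,91],
  [-55,20,0,0,0,0,91],
  [-55,20,0,0,0,0,91],
  [-36,9,0,0,0,0,91],
  [0,0,0,0,0,0,91],
  [0,0,0,0,0,0,91],
])

```text
t: 11.92
eef_pos: [0.5441, -0.2682, 0.2927]
ee_rot: [-3.141, -0.001, 1.344]
contact_force: [-0.2, 0.7, 0.4]
grip_width: 0.0912
grasp_force: 0.0
```

Request:
arm_command([
  [0,0,0,0,0,0,91],
  [0,0,0,0,0,0,91],
])

```text
t: 12.18
eef_pos: [0.5442, -0.2682, 0.2932]
ee_rot: [3.141, 0.0, 1.344]
contact_force: [0.7, -0.4, 0.1]
grip_width: 0.0905
grasp_force: 0.0
```

```bash
cat > look.py <<'E'
from h import *
import sys
m=robot.camera_model("wrist"); a,d=robot.get_image("wrist"); o=robot.get_obs(); print(o["eef_pos"],o["ee_rot"],o["joint_pos"].round(2))
v,u=np.indices(d.shape); W=world("wrist",d,u,v,m); hsv=cv2.cvtColor(a,cv2.COLOR_BGR2HSV).astype(int)
t=(hsv[...,0]<30)&(hsv[...,1]>90)&(hsv[...,2]>40)&(abs(W[...,2]-.050)<.005)&(np.hypot(W[...,0]-.556,W[...,1]+.225)<.04)&(d>0)
P=(W[t][:,:2]*1000).astype(np.float32); print(len(P),W[t].mean(0).round(4),cv2.minAreaRect(P))
c=cv2.convexHull(P)[:,0]; 
for th in range(0,180,5):
    e=np.array([np.cos(np.radians(th)),np.sin(np.radians(th))]); print(th,round(float(np.ptp(P@e)),1),end="; ")
x,y=int(u[t].mean()),int(v[t].mean()); print(x,y)
cv2.imwrite(sys.argv[1],cv2.resize(a[max(0,y-50):y+50,x-65:x+65],None,fx=6,fy=6,interpolation=2))
E
python3 look.py pics/w5.png
```

```text
[ 0.54417413 -0.26844707  0.29314894] [3.14124007e+00 2.91674637e-04 1.34398848e+00] [ 0.92  0.42 -0.69  1.59  0.28  1.23 -0.05]
867 [ 0.5554 -0.2245  0.0503] ((555.1638793945312, -224.49765014648438), (39.96335220336914, 50.813907623291016), 36.041046142578125)
0 50.8; 5 50.2; 10 49.3; 15 48.1; 20 46.6; 25 44.6; 30 42.4; 35 40.2; 40 41.0; 45 43.3; 50 45.3; 55 47.1; 60 48.4; 65 49.4; 70 50.1; 75 50.3; 80 51.5; 85 52.9; 90 54.0; 95 54.6; 100 54.9; 105 54.8; 110 54.2; 115 53.2; 120 51.8; 125 51.0; 130 51.1; 135 52.5; 140 53.8; 145 54.7; 150 55.2; 155 55.2; 160 54.9; 165 54.1; 170 53.0; 175 51.8; 279 143
```

View pics/w5.png

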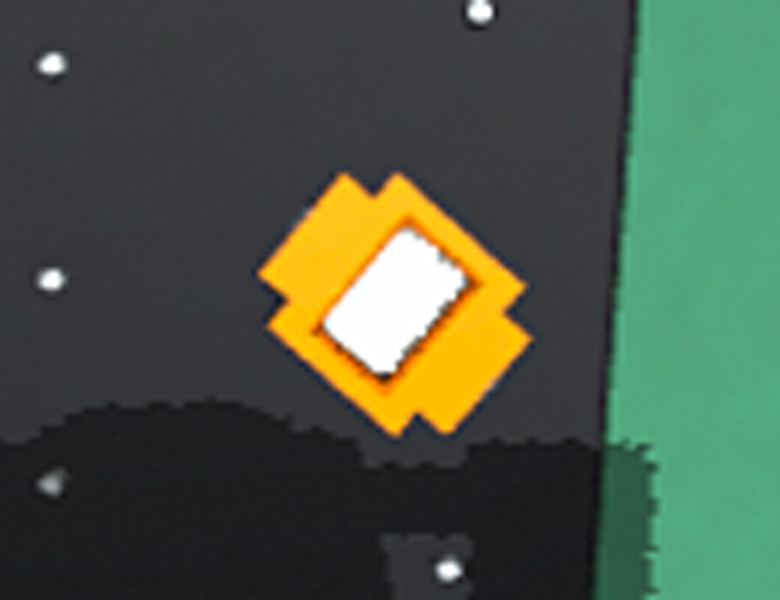

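The collar is at (0.555, -0.2245). Its 40 mm faces are along world 36°, and the slot's long axis agrees, so the grasp yaw is 126°. I'll turn by -49° about the tool's z axis while moving over it.

```bash
python3 - <<'E'
from h import *
print(tool([.5551,-.2247,.12],126.))
E
```

```text
(array([ 45.1,   0.7, 173.1]), [[0.0, 0.0, -49.0], [0.0, -0.0, 131.0]])
```

Request:
arm_command([
  [45,0.7,23,0,0,0,70],
  [0,0,25,0,0,-9.8,70],
  [0,0,25,0,0,-9.8,70],
  [0,0,25,0,0,-9.8,70],
  [0,0,25,0,0,-9.8,70],
  [0,0,25,0,0,-9.8,70],
  [0,0,25,0,0,0,70],
  [0,0,0,0,0,0,70],
])

```text
t: 13.22
eef_pos: [0.5536, -0.2252, 0.1183]
ee_rot: [-3.14, -0.003, 2.198]
contact_force: [-0.1, 0.6, 1.0]
grip_width: 0.0702
grasp_force: 0.0
```

Request:
arm_command([
  [0,0,0,0,0,0,70],
  [0,0,0,0,0,0,70],
])

```text
t: 13.48
eef_pos: [0.5557, -0.2258, 0.1212]
ee_rot: [3.141, 0.002, 2.198]
contact_force: [-0.8, -0.0, 0.1]
grip_width: 0.0698
grasp_force: 0.0
```

```bash
python3 - <<'E'
from h import *
print(tool([.5551,-.2247,.022],126.))
E
```

```text
(array([ 1.4,  0.1, 99.2]), [[0.1, 0.1, -0.1], [0.2, -0.1, 179.9]])
```

Request:
arm_command([
  [0.7,0,40,0,0,0,70],
  [0,0,40,0,0,0,70],
  [0,0,19,0,0,0,70],
  [0,0,0,0,0,0,70],
  [0,0,0,0,0,0,50],
  [0,0,0,0,0,0,36],
  [0,0,0,0,0,0,30],
  [0,0,0,0,0,0,30],
], force=15)

```text
t: 14.48
eef_pos: [0.5548, -0.2254, 0.0216]
ee_rot: [3.141, 0.001, 2.197]
contact_force: [-0.9, -0.1, 4.2]
grip_width: 0.04
grasp_force: 15.0
```

Request:
arm_command([
  [0,0,0,0,0,0,30],
  [0,0,0,0,0,0,30],
], force=25)

```text
t: 14.72
eef_pos: [0.5549, -0.2255, 0.0217]
ee_rot: [3.141, 0.001, 2.198]
contact_force: [-1.3, -0.3, 7.1]
grip_width: 0.0398
grasp_force: 25.0
```

Gripped at 40 mm. I'll lift, then fly to the shaft.

Request:
arm_command([
  [0,0,-30,0,0,0,30],
  [0,0,-50,0,0,0,30],
  [0,0,-50,0,0,0,30],
  [0,0,-50,0,0,0,30],
  [0,0,0,0,0,0,30],
  [0,0,0,0,0,0,30],
])

```text
t: 15.48
eef_pos: [0.5535, -0.2253, 0.1999]
ee_rot: [-3.14, -0.001, 2.197]
contact_force: [-0.1, -0.2, -0.5]
grip_width: 0.04
grasp_force: 25.0
```

```bash
python3 - <<'E'
from h import *
o=robot.get_obs();print(o["joint_pos"].round(2),o["contact_force"],o["grip_width"])
print(tool([.4878,.1877,.20],167.))
E
```

```text
[ 0.96  0.56 -0.86  1.71  0.47  1.1   0.58] [-0.14562209 -0.20412033 -0.47583192] 0.03996260836767104
(array([373.1, 188.9,  -0. ]), [[-0.1, -0.1, -41.1], [-0.1, 0.1, 138.9]])
```

Request:
arm_command([
  [46.6,23.6,0,0,0,0,30],
  [46.6,23.6,0,0,0,0,30],
  [46.6,23.6,0,0,0,0,30],
  [46.6,23.6,0,0,0,0,30],
  [46.6,23.6,0,0,0,0,30],
  [46.6,23.6,0,0,0,0,30],
  [46.6,23.6,0,0,0,0,30],
  [46.6,23.6,0,0,0,0,30],
])

```text
t: 16.48
eef_pos: [0.4872, 0.1883, 0.199]
ee_rot: [-3.139, -0.001, 2.197]
contact_force: [0.4, -0.4, -0.8]
grip_width: 0.0398
grasp_force: 25.0
```

Request:
arm_command([
  [0,0,0,0,0,-8.3,30],
  [0,0,0,0,0,-8.2,30],
  [0,0,0,0,0,-8.2,30],
  [0,0,0,0,0,-8.2,30],
  [0,0,0,0,0,-8.2,30],
  [0,0,0,0,0,0,30],
  [0,0,0,0,0,0,30],
  [0,0,0,0,0,0,30],
])

```text
t: 17.48
eef_pos: [0.4884, 0.1874, 0.2005]
ee_rot: [-3.141, -0.0, 2.914]
contact_force: [0.4, -0.0, -0.5]
grip_width: 0.0399
grasp_force: 25.0
```

```bash
python3 - <<'E'
from h import *
m=robot.camera_model("wrist"); a,d=robot.get_image("wrist"); o=robot.get_obs()
print(o["eef_pos"],o["ee_rot"],o["joint_pos"].round(2)); print(tool([.4878,.1877,.125],76.93+90))
v,u=np.indices(d.shape); W=world("wrist",d,u,v,m); hsv=cv2.cvtColor(a,cv2.COLOR_BGR2HSV).astype(int)
P=R.from_euler("xyz",o["ee_rot"]).inv().apply((W-o["eef_pos"]).reshape(-1,3)).reshape(W.shape)*1000
t=(hsv[...,0]<30)&(hsv[...,1]>90)&(np.hypot(P[...,0],P[...,1])<40)&(d>0)&(P[...,2]<5)
if t.any(): print("collar in tool mm",t.sum(),P[t].min(0).round(1),P[t].max(0).round(1)); s=t&(P[...,2]<np.percentile(P[t][:,2],60)); print(P[s].mean(0).round(1),cv2.minAreaRect(P[s][:,:2].astype(np.float32)))
cv2.imwrite("pics/w6.png",a)
E
```

```text
[0.48851698 0.18749469 0.20066312] [-3.14123833e+00 -9.80867418e-05  2.91409038e+00] [ 0.43  0.53 -1.12  1.88  0.54  1.08  0.44]
(array([ 0.7,  0.1, 75.7]), [[-0.0, -0.0, 0.0], [0.0, -0.0, -180.0]])
collar in tool mm 10820 [ -20.9  -32.4 -117.1] [31.  36.4 -0.3]
[ 14.1   3.2 -79. ] ((5.266521453857422, 1.8726997375488281), (50.90947341918945, 68.73188018798828), 0.6104956865310669)
```

View pics/w6.png

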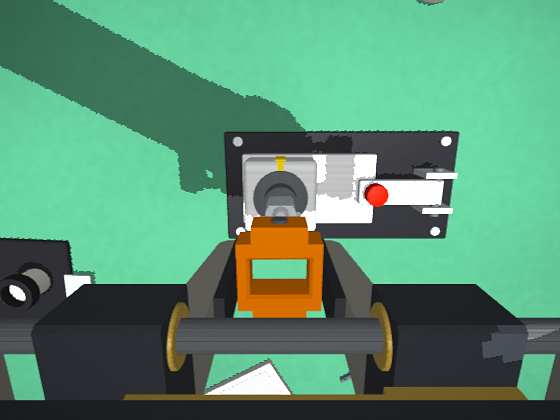

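The picture shows the flats facing the yellow stripe, at (279,205). The collar is level in the fingers at (279,265), with its slot across the unit, and the clamp is down at (376,195). I'll check how the collar sits along the tool's x axis.

```bash
python3 - <<'E'
from h import *
m=robot.camera_model("wrist"); a,d=robot.get_image("wrist"); o=robot.get_obs()
v,u=np.indices(d.shape); W=world("wrist",d,u,v,m); hsv=cv2.cvtColor(a,cv2.COLOR_BGR2HSV).astype(int)
P=R.from_euler("xyz",o["ee_rot"]).inv().apply((W-o["eef_pos"]).reshape(-1,3)).reshape(W.shape)*1000
t=(hsv[...,0]<30)&(hsv[...,1]>90)&(abs(P[...,2]+28)<3)&(abs(P[...,0])<40)&(abs(P[...,1])<22)&(d>0)
q=P[t]; print(t.sum(),q.min(0).round(1),q.max(0).round(1),q.mean(0).round(1))
e=q[abs(q[:,1])<10]; x=np.sort(e[:,0]); print("gap",[(x[i].round(1),x[i+1].round(1)) for i in np.where(np.diff(x)>4)[0]])
print(tool([.4878,.1877,.125],76.93+90))
E
```

```text
5352 [-21.1 -20.  -31. ] [ 25.8  20.9 -25. ] [  3.6   0.7 -28.4]
gap [(np.float64(-8.0), np.float64(9.0))]
(array([ 0.8,  0. , 75.8]), [[-0.0, 0.0, 0.0], [-0.0, -0.0, -180.0]])
```

The slot centre is 0.5 mm towards the tool's +x, so I'll shift 0.3 mm and lower the collar, watching the force.

Request:
arm_command([
  [0.3,0,40,0,0,0,30],
  [0,0,20,0,0,0,30],
  [0,0,10,0,0,0,30],
  [0,0,8,0,0,0,30],
  [0,0,5,0,0,0,30],
  [0,0,5,0,0,0,30],
  [0,0,4,0,0,0,30],
  [0,0,0,0,0,0,30],
])

```text
t: 18.58
eef_pos: [0.4883, 0.1875, 0.1087]
ee_rot: [-3.141, -0.0, 2.915]
contact_force: [-0.0, 0.2, -0.7]
grip_width: 0.0393
grasp_force: 25.0
```

Request:
arm_command([
  [0,0,4,0,0,0,30],
  [0,0,4,0,0,0,30],
  [0,0,4,0,0,0,30],
  [0,0,4,0,0,0,30],
  [0,0,0,0,0,0,30],
])

```text
t: 19.2
eef_pos: [0.4881, 0.1875, 0.0925]
ee_rot: [-3.141, -0.001, 2.915]
contact_force: [0.3, -0.4, -1.2]
grip_width: 0.0401
grasp_force: 25.0
```

Request:
arm_command([
  [0,0,4,0,0,0,30],
  [0,0,3,0,0,0,30],
  [0,0,2.5,0,0,0,30],
  [0,0,0,0,0,0,30],
  [0,0,0,0,0,0,30],
  [0,0,0,0,0,0,30],
])

```text
t: 19.95
eef_pos: [0.4884, 0.1876, 0.0834]
ee_rot: [3.142, 0.0, 2.915]
contact_force: [-0.1, 0.6, -1.0]
grip_width: 0.0395
grasp_force: 25.0
```

```bash
python3 - <<'E'
from h import *
a,d=robot.get_image("side"); o=robot.get_obs(); print(o["t"],o["eef_pos"],o["contact_force"],o["moment"],o["grip_width"])
m=robot.camera_model("wrist"); a2,d2=robot.get_image("wrist")
v,u=np.indices(d2.shape); W=world("wrist",d2,u,v,m); hsv=cv2.cvtColor(a2,cv2.COLOR_BGR2HSV).astype(int)
r=((hsv[...,0]<5)|(hsv[...,0]>172))&(hsv[...,1]>150)&(hsv[...,2]>60)&(np.hypot(*(W[...,:2]-unit(0,.095,0)[:2]).transpose(2,0,1))<.03)
print("red",r.sum(),W[r].mean(0).round(4),np.percentile(W[r][:,2],90)) if r.any() else 0
c=robot.camera_model("side"); p=c["mtx"]@(c["world_to_cam"]@np.r_[unit(0,0,.1),1])[:3]; x,y=(p[:2]/p[2]).astype(int)
A=cv2.resize(a[y-40:y+40,x-40:x+40],(500,500),interpolation=2); B=cv2.resize(a2[:,:],(560,420))[:, 130:430]
cv2.imwrite("pics/end.png",np.hstack([A[:420],B]))
E
```

```text
20.0 [0.48839593 0.18760773 0.08341712] [ 0.04832551 -0.45170648 -1.67980726] [ 0.06856664 -0.20279904  0.00639567] 0.03948037886047862
red 1004 [0.5074 0.2798 0.0533] 0.05582805016453959
```

View pics/end.png

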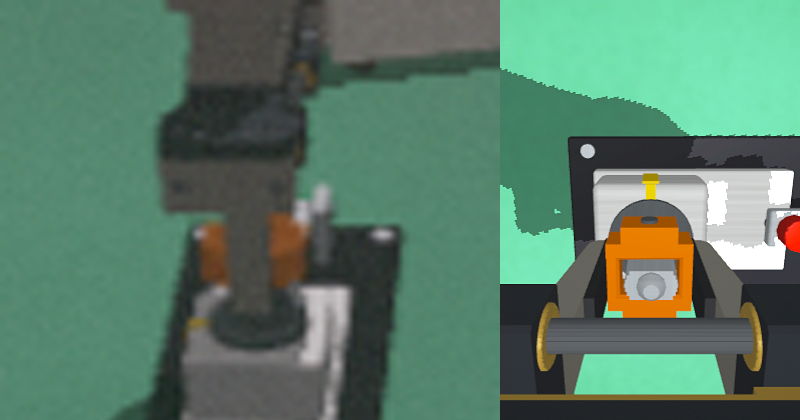

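The picture shows the shaft tip inside the slot at (650,287) and the set screw at (650,218), in line with the yellow stripe. The collar is level and clear of the shoulder, the clamp is down (cap top about 55 mm), and there's hardly any contact force. I'm handing in now.

```bash
python3 -c "
from bench import robot
print(robot.close_job())"
```

```text
the job is handed in; nothing more can be done
None
```

I handed the job in at about 20 s: the clamp is shut, the flats face the unit's front and back, and the collar is still gripped level on the flats about 8 mm above the shoulder; no pass or fail result came back.

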